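# Bring the askew screw eye into line with a bar through its loop

### The arm

A 6-joint arm with a two-finger parallel gripper is mounted at the origin on the work surface. World frame = base frame: x ahead of the robot, y to its left, z up, the work surface at z = 0. Lengths are in mm, angles in rad, forces in N, time in s.
With the tool pointing down it reaches from about 250 to 775 mm from the base axis. Payload 4 kg.
Tool frame: the origin (TCP) lies between the finger pads; the fingertips stand 22 mm ahead of it and the grasp point (between the pads) lies 3 mm ahead of it (arm.tip_extent is the distance from the TCP to the fingertips, in mm); z points along the fingers, x is the direction in which the jaws open and shut, and the axes are right-handed (so a half turn about z gives the same grasp; the last joint's range is limited). The gripper opens to 94 mm and grips with 3 to 60 N. Pads are 16 mm wide; open, the fingers measure 119 mm over their backs; the gripper's body (75 mm by 177 mm) begins 78 mm behind the grasp point.
Start: joints at [1.084, 0.087, 1.371, -0, 1.684, -0.103], TCP at [205.956, 510, 227.506] pointing down, gripper open.
Joint ranges: [-3.1, 3.1], [-0.76, 2.03], [0.27, 2.55], [-1.08, 4.22], [0.17, 2.65], [-2.57, 2.57]. Speed limits (rad/s): [2.79, 2.79, 3.14, 3.14, 3.14, 3.14].

### API

Orientations are given as a unit quaternion [x, y, z, w].
In Python, from bench import arm, imaging, order gives the robot as it stands.
- The arm moves only by the tool play_rows, never from a script. Its argument "series" is a list of rows, each an object of numbers: "gripper": the opening, from 0 (shut) to 1 (fully open); "tx", "ty", "tz": the shift along the world's x, y, z in mm; "rx", "ry", "rz": the turn, a rotation vector about the world's x, y, z in rad. In form: [{"gripper": .., "tx": .., "ty": .., "tz": .., "rx": .., "ry": .., "rz": ..}, ...]. A call has 1 to 5 rows; each row is the pose to reach, as a shift and turn from the pose measured when the call began; what a row does not reach only later rows make up. A row lasts 1/12 s, in which the tool goes at most 41.7 mm and 7.16 degrees, less where a joint would pass 70% of its speed; a pose out of reach is approached as far as the arm can. A call with a gripper value outside its range is refused whole. The fingers move at their own pace and stop on an object; the grip force is fixed at half the most. Time passes only in rows, so rows that repeat a pose let the fingers close. It gives the time, the measured TCP pose, the force and the opening at its end, in the units of the state.
- arm.sense(): the state, without advancing time (a new reading comes with each control period).
- imaging.get_image(name): name is "scene" or "top"; returns a dict with "image" (480x640x3 uint8, blue, green, red), "range_z" (480x640 float32, mm along the optical axis (not along the pixel's ray), 0 where there is no reading), "camera_matrix" (3x3 intrinsics, pixels), "T" (4x4, takes a point from camera to world coordinates). Camera axes: x right, y down, z forward; pixel columns grow to the right and rows downward; lengths in mm; the calibration is good to about 2 mm. A picture is of the moment at which its call begins.
- order.hand_in(): hands the job in, once; it reports no verdict.
The state is a dict: "time_s": time; "q": joint angles; "qd": joint speeds; "joint_efforts": joint torques, N m; "eef_pos": TCP position; "tcp_rot": TCP orientation; "contact_force": force on the tool from outside, world axes, zero at the start; "torque": the same for the moment, N m; "opening": finger opening in mm.
Only numpy, scipy, OpenCV 4.12 (cv2) and the standard library are available. Lean on these libraries where they do the work, as an engineer would, in place of code of your own. Each camera call takes 0.05 s, during which the arm holds its last target. There are 200 camera calls.

### The job

On the wooden hook rail clamped to the bench, one of the three screw eyes has not been screwed in far enough and stands askew. Pick up the steel bar from its notched rest, slide it through the loop of that eye and use it as a lever to turn the eye clockwise (seen from above) until its loop stands in line with the rail like its two neighbours. Then let go of the bar; it may stay in the loop or lie on the bench.

Things in the scene. Friction and masses are not known exactly. Their poses are not given: they have to be found in the camera images.
- bar (a point): Centre of a plain steel bar, 180 mm long, 14 mm thick, about 0.14 kg, both ends alike; x runs along it. It lies level, its axis 37 mm above the bench, in notches of two wooden posts (12 mm thick, 42 mm high, 62 mm either side of the centre) on a 150 x 50 x 10 mm foot. Grip it across at its centre, between the posts, and lift straight up. A thicker wooden dowel is not it.
- loop (a point): Centre of the upright round loop of the askew steel screw eye, 62 mm above the bench: 10 mm wire, 24 mm clear inside, 45 mm outside. x is level and points through the hole, away from the robot; y lies in the loop's plane; z, up, is the axis it turns about. It may be any of the three eyes on the rail.
- eye (a joint): Turn of the askew eye, rad, growing clockwise seen from above; 0 when in line with its neighbours; starts at -0.95 to -0.5. Friction about 0.12 N m; it stays where left; stops at -1.2 and 1.2. The bar swings freely about 0.8 rad in the loop before it jams against the loop's sides and takes the eye along, so swing the bar that much further than the eye is to turn.
- rail: Fixed wooden rail, 90 (x) x 500 (y) x 22 mm (z) high, lying flat on the bench with a low steel clamp near each end; origin under its centre. Three like screw eyes stand on its middle line, at y = -145, 0 and 145 mm; the two that are not askew are fixed, their loop planes along the rail.
Not all that is in view belongs to the job. There is more than one size of the part that bears bar; the job needs the largest.

How it is judged (in metres and radians):
On the way, in this order (a step that is already met when the one before it is completed fails the run):
1. the steel bar is through the loop of the askew eye, its end at least 7 mm past the loop's middle (x of loop in the frame of bar between -0.083 and 0.083 m and y of loop in the frame of bar between -0.009 and 0.009 m and z of loop in the frame of bar between -0.009 and 0.009 m), for 0.1 s.
2. with the bar still through the loop, the eye is in line with its neighbours within 0.2 rad (11 degrees) (value of joint eye between -0.2 and 0.2 rad and x of loop in the frame of bar between -0.088 and 0.088 m and y of loop in the frame of bar between -0.009 and 0.009 m and z of loop in the frame of bar between -0.009 and 0.009 m), for 0.1 s.
At the end, for the whole second after the job is handed in: The askew eye is in line with its neighbours within 0.2 rad (11 degrees), and the bar has been let go and lies in the loop or on the bench (its centre less than 90 mm above the bench) (value of joint eye between -0.2 and 0.2 rad and height (world z) of bar between 0 and 0.09 m); the robot touches nothing.
It also fails if it takes over 48 s, if anything falls off the work surface, if the arm or the gripper's body presses on something with over 40 N, if the wrist force passes 120 N, or if a joint passes its speed limit or range.

## Working session

There is one attempt and no reset: what is moved stays moved. The work goes in short steps, Python scripts to look and compute and a tool call to move; the robot and the scene stay as the last step left them, time stands still between calls to the robot, and variables do not carry over. Pictures are saved under pics/ and viewed, and the job is handed in when it is done.

Besides the shell and the picture viewer there is one more tool, called as name([rows], argument=value, ...), one row to a line, values as JSON. play_rows: Moves the arm, as the interface text tells. Its arguments: {"type":"object","properties":{"series":{"type":"array","items":{"type":"object","properties":{"gripper":{"type":"number"},"tx":{"type":"number"},"ty":{"type":"number"},"tz":{"type":"number"},"rx":{"type":"number"},"ry":{"type":"number"},"rz":{"type":"number"}}}}},"required":["series"]}

```bash
mkdir -p pics; cat > h.py <<'E'
from bench import arm, imaging, order
import numpy as np, cv2
def snap(n,f):
    d=imaging.get_image(n); cv2.imwrite('pics/'+f,d['image']); np.savez('/tmp/'+n+'.npz',**d); return d
def pts(d):
    z=d['range_z']; K=d['camera_matrix']; v,u=np.mgrid[:480,:640]
    P=np.stack([(u-K[0,2])/K[0,0]*z,(v-K[1,2])/K[1,1]*z,z,np.ones_like(z)],-1)
    W=(P@np.array(d['T']).T)[...,:3]; W[z==0]=np.nan; return W
def ray(d,u,v,h):
    K=d['camera_matrix'];T=np.array(d['T']); r=T[:3,:3]@np.linalg.solve(K,[u,v,1.]); o=T[:3,3]
    return o+r*(h-o[2])/r[2]
E
python3 - <<'E'
from h import *
for n in('scene','top'):
    d=snap(n,n+'0.png'); print(n,np.round(d['T'],3).tolist(),d['camera_matrix'].tolist())
s=arm.sense(); print(s)
E
```

```text
scene [[-0.642, 0.647, -0.411, 821.924], [0.767, 0.539, -0.348, 280.598], [-0.004, -0.539, -0.842, 818.975], [0.0, 0.0, 0.0, 1.0]] [[565.6332801729288, 0.0, 317.61520805480967], [0.0, 565.6332801729288, 240.39374332809484], [0.0, 0.0, 1.0]]
top [[-0.185, -0.955, 0.233, 331.187], [-0.983, 0.18, -0.041, -21.053], [-0.002, -0.237, -0.972, 722.695], [0.0, 0.0, 0.0, 1.0]] [[453.4174854198976, 0.0, 318.6369518262476], [0.0, 453.4174854198976, 236.4530154130374], [0.0, 0.0, 1.0]]
{'time_s': 0.1, 'q': array([ 1.08389215e+00,  8.79392780e-02,  1.37207854e+00, -2.75881090e-05,
        1.68359949e+00, -1.03119959e-01]), 'qd': array([ 1.74149824e-03, -1.30443114e-03, -2.53299163e-03, -9.90854582e-05,
       -1.71861359e-03,  7.87464454e-04]), 'joint_efforts': array([ 2.13707382e-03, -3.41249442e+01, -3.03302550e+01,  7.18782563e-02,
        3.04413191e-02, -1.05852380e-04]), 'eef_pos': array([205.75305073, 509.58881109, 226.40184576]), 'tcp_rot': array([ 8.28985380e-01,  5.59269358e-01, -8.86568103e-04,  4.88863924e-04]), 'contact_force': array([ 0.23351246, -0.14389143,  0.24183439]), 'torque': array([-0.02506408,  0.02935613,  0.01735918]), 'opening': 94.00170669824331}
```

View pics/scene0.png

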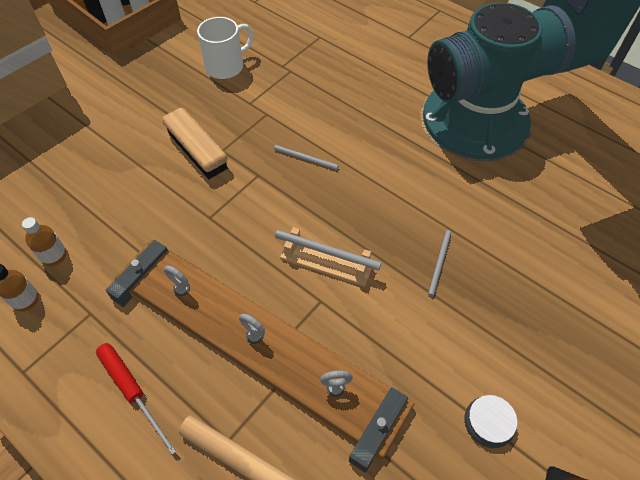

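View pics/top0.png

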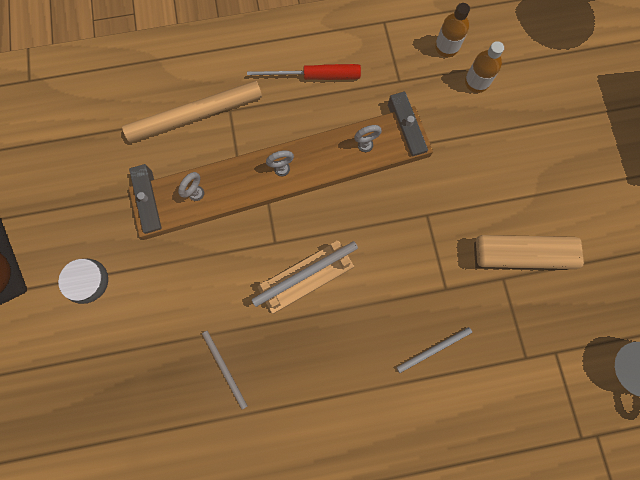

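The bar could be the steel bar on the rest (top 305,273; scene 327,250) or one of two thinner rods on the bench (top 223,370 and 433,350). The wooden dowel (190,112) is ruled out. The bar on the rest fits the description. The eyes are at top (190,186), (280,161) and (368,137), and the left one, scene (337,381), looks askew.

```bash
cat > m.py <<'E'
from h import *
def line(P):
    c=P.mean(0); w,V=np.linalg.eigh(np.cov((P-c).T)); return c,V[:,-1],np.sqrt(w)
for n in('top','scene'):
    d=dict(np.load(f'/tmp/{n}.npz')); W=pts(d); im=d['image'].astype(int)
    sat=im.max(2)-im.min(2); grey=(sat<40)
    # bar
    u0,v0=(305,273) if n=='top' else (327,250)
    m=np.zeros((480,640),bool); m[v0-45:v0+45,u0-70:u0+70]=1
    m&=grey&(W[...,2]>30)&(W[...,2]<60)
    P=W[m]; c,a,s=line(P[:,:2]); t=(P[:,:2]-c)@a; q=(P[:,:2]-c)@[-a[1],a[0]]
    mid=c+a*(t.max()+t.min())/2
    print(n,'bar',m.sum(),mid,'ang',np.degrees(np.arctan2(a[1],a[0])),'len',np.ptp(t),'w',np.ptp(q),'z',np.percentile(P[:,2],[5,50,95]))
    for u,v in ([(190,186),(280,161),(368,137)] if n=='top' else [(337,381),(252,327),(177,280)]):
        m=np.zeros((480,640),bool); m[v-25:v+25,u-25:u+25]=1; m&=grey&(W[...,2]>46)&(W[...,2]<95)
        P=W[m]; c,a,s=line(P[:,:2]); t=(P[:,:2]-c)@a
        print('  eye',m.sum(),c+a*(t.max()+t.min())/2,'ang',np.degrees(np.arctan2(a[1],a[0])),'len',np.ptp(t),'z',P[:,2].min(),P[:,2].max())
    u,v=(190,186) if n=='top' else (337,381)
    a=d['image'][v-45:v+45,u-60:u+60]; b=d['image'][v0-45:v0+45,u0-60:u0+60]
    cv2.imwrite(f'pics/crop_{n}.png',cv2.resize(np.hstack([a,b]),None,fx=3,fy=3))
E
python3 m.py; cd pics; python3 -c "
import cv2,numpy as np
cv2.imwrite('crop.png',np.vstack([cv2.imread('crop_top.png'),cv2.imread('crop_scene.png')]))"
```

```text
top bar 1044 [441.95841127 -18.8920763 ] ang 109.28881021107112 len 179.42147139813983 w 15.679959398056738 z [39.50707075 43.63906789 45.99088961]
  eye 340 [605.59771249 131.05066172] ang 134.4348525005887 len 43.50244594062529 z 46.07728274297483 87.00636145021508
  eye 319 [621.41449781 -12.14572258] ang 96.17852852611786 len 43.849368575357175 z 46.02587784009597 86.60404935130282
  eye 312 [ 637.33877607 -154.51636397] ang 96.28116352090379 len 42.981921194798176 z 46.025807930758106 87.11578477144985
scene bar 925 [446.466489   -18.55977769] ang 109.36661409606678 len 179.3683453301967 w 18.74696412571988 z [37.50174313 43.08968916 46.20319265]
  eye 392 [610.8829753  132.11628835] ang 134.67816639931618 len 42.32473807235656 z 46.068029056877776 87.4558626846349
  eye 336 [626.81215073 -11.22052146] ang 97.38652406160617 len 42.73170087738992 z 46.34423484627166 88.01151149975306
  eye 297 [ 642.81992279 -154.28483671] ang 98.02810129045005 len 41.58724645450859 z 46.80672966735517 88.74811521034701
```

View pics/crop.png

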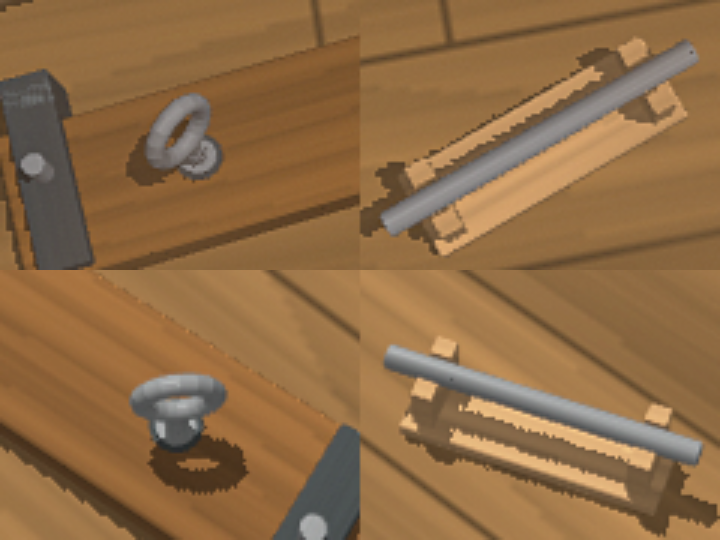

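The crops confirm it: the bar lies in the notched rest, and the left eye is askew. Averaging the two views, the bar centre is about (444,-19) at azimuth 109.3°. The loop is about (608,132) with its plane at 134.5°, against the rail at 96.3°, so the eye is at about -0.67 rad.

play_rows([
  {"gripper": 1, "tx": 238, "ty": -528, "tz": -60, "rz": -0.85},
  {"gripper": 1, "tx": 238, "ty": -528, "tz": -60, "rz": -0.85},
  {"gripper": 1, "tx": 238, "ty": -528, "tz": -60, "rz": -0.85},
  {"gripper": 1, "tx": 238, "ty": -528, "tz": -60, "rz": -0.85},
  {"gripper": 1, "tx": 238, "ty": -528, "tz": -60, "rz": -0.85},
])

```text
validation failed for argument at $.se...
```

play_rows([
  {"gripper": 1, "tx": 238, "ty": -528, "tz": -60, "rx": 0, "ry": 0, "rz": -0.85},
  {"gripper": 1, "tx": 238, "ty": -528, "tz": -60, "rx": 0, "ry": 0, "rz": -0.85},
  {"gripper": 1, "tx": 238, "ty": -528, "tz": -60, "rx": 0, "ry": 0, "rz": -0.85},
  {"gripper": 1, "tx": 238, "ty": -528, "tz": -60, "rx": 0, "ry": 0, "rz": -0.85},
  {"gripper": 1, "tx": 238, "ty": -528, "tz": -60, "rx": 0, "ry": 0, "rz": -0.85},
])

```text
time_s: 0.52
eef_pos: [291.0, 319.2, 204.9]
tcp_rot: [0.961, 0.275, -0.001, 0.0]
contact_force: [0.9, -0.5, 0.3]
opening: 94.1
```

play_rows([
  {"gripper": 1, "tx": 153, "ty": -338, "tz": -50, "rx": 0, "ry": 0, "rz": -0.22},
  {"gripper": 1, "tx": 153, "ty": -338, "tz": -50, "rx": 0, "ry": 0, "rz": -0.22},
  {"gripper": 1, "tx": 153, "ty": -338, "tz": -50, "rx": 0, "ry": 0, "rz": -0.22},
  {"gripper": 1, "tx": 153, "ty": -338, "tz": -50, "rx": 0, "ry": 0, "rz": -0.22},
  {"gripper": 1, "tx": 153, "ty": -338, "tz": -50, "rx": 0, "ry": 0, "rz": -0.22},
])

```text
time_s: 0.93
eef_pos: [375.7, 130.9, 177.0]
tcp_rot: [0.986, 0.168, -0.001, 0.0]
contact_force: [0.8, 0.3, -0.1]
opening: 94.1
```

play_rows([
  {"gripper": 1, "tx": 68, "ty": -151, "tz": -22, "rx": 0, "ry": 0, "rz": 0},
  {"gripper": 1, "tx": 68, "ty": -151, "tz": -22, "rx": 0, "ry": 0, "rz": 0},
  {"gripper": 1, "tx": 68, "ty": -151, "tz": -22, "rx": 0, "ry": 0, "rz": 0},
  {"gripper": 1, "tx": 68, "ty": -151, "tz": -22, "rx": 0, "ry": 0, "rz": 0},
  {"gripper": 1, "tx": 68, "ty": -151, "tz": -22, "rx": 0, "ry": 0, "rz": 0},
])

```text
time_s: 1.35
eef_pos: [444.6, -25.8, 153.3]
tcp_rot: [0.986, 0.164, -0.002, 0.001]
contact_force: [-0.6, -0.1, 0.2]
opening: 94.0
```

play_rows([
  {"gripper": 1, "tx": 0, "ty": 7, "tz": -40, "rx": 0, "ry": 0, "rz": 0.007},
  {"gripper": 1, "tx": 0, "ty": 7, "tz": -70, "rx": 0, "ry": 0, "rz": 0.007},
  {"gripper": 1, "tx": 0, "ty": 7, "tz": -95, "rx": 0, "ry": 0, "rz": 0.007},
  {"gripper": 1, "tx": 0, "ty": 7, "tz": -110, "rx": 0, "ry": 0, "rz": 0.007},
  {"gripper": 1, "tx": 0, "ty": 7, "tz": -112, "rx": 0, "ry": 0, "rz": 0.007},
])

```text
time_s: 1.77
eef_pos: [441.0, -17.8, 37.3]
tcp_rot: [0.986, 0.168, -0.006, -0.0]
contact_force: [0.4, -0.4, 0.5]
opening: 94.2
```

```bash
python3 - <<'E'
from h import *
print(arm.sense()['eef_pos'])
a=snap('top','t1.png')['image'][180:360,180:420]; b=snap('scene','s1.png')['image'][160:340,200:440]
cv2.imwrite('pics/c1.png',cv2.resize(np.hstack([a,b]),(800,300)))
E
```

```text
[441.04726723 -17.81636664  37.26325012]
```

View pics/c1.png

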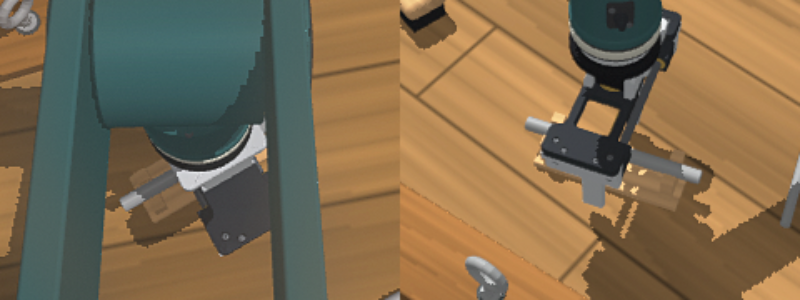

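The open gripper straddles the bar near its centre (crop about 590,170), so I'll centre the last few millimetres and close.

play_rows([
  {"gripper": 1, "tx": 3, "ty": -1, "tz": 2, "rx": 0, "ry": 0, "rz": 0},
  {"gripper": 0, "tx": 3, "ty": -1, "tz": 2, "rx": 0, "ry": 0, "rz": 0},
  {"gripper": 0, "tx": 3, "ty": -1, "tz": 2, "rx": 0, "ry": 0, "rz": 0},
  {"gripper": 0, "tx": 3, "ty": -1, "tz": 2, "rx": 0, "ry": 0, "rz": 0},
  {"gripper": 0, "tx": 3, "ty": -1, "tz": 2, "rx": 0, "ry": 0, "rz": 0},
])

```text
time_s: 2.28
eef_pos: [447.3, -19.3, 43.5]
tcp_rot: [0.986, 0.168, -0.003, 0.001]
contact_force: [-0.1, 0.4, -0.9]
opening: 70.6
```

play_rows([
  {"gripper": 0, "tx": 0, "ty": 0, "tz": 0, "rx": 0, "ry": 0, "rz": 0},
  {"gripper": 0, "tx": 0, "ty": 0, "tz": 0, "rx": 0, "ry": 0, "rz": 0},
  {"gripper": 0, "tx": 0, "ty": 0, "tz": 0, "rx": 0, "ry": 0, "rz": 0},
  {"gripper": 0, "tx": 0, "ty": 0, "tz": 0, "rx": 0, "ry": 0, "rz": 0},
  {"gripper": 0, "tx": 0, "ty": 0, "tz": 0, "rx": 0, "ry": 0, "rz": 0},
])

```text
time_s: 2.7
eef_pos: [447.2, -19.3, 43.4]
tcp_rot: [0.986, 0.168, -0.003, 0.001]
contact_force: [-0.8, 0.8, -0.5]
opening: 37.0
```

play_rows([
  {"gripper": 0, "tx": -2, "ty": 0, "tz": -3, "rx": 0, "ry": 0, "rz": 0},
  {"gripper": 0, "tx": -2, "ty": 0, "tz": -3, "rx": 0, "ry": 0, "rz": 0},
  {"gripper": 0, "tx": -2, "ty": 0, "tz": -3, "rx": 0, "ry": 0, "rz": 0},
  {"gripper": 0, "tx": -2, "ty": 0, "tz": -3, "rx": 0, "ry": 0, "rz": 0},
  {"gripper": 0, "tx": -2, "ty": 0, "tz": -3, "rx": 0, "ry": 0, "rz": 0},
])

```text
time_s: 3.12
eef_pos: [445.1, -19.3, 40.2]
tcp_rot: [0.986, 0.168, -0.003, 0.001]
contact_force: [0.4, 0.4, -1.0]
opening: 13.4
```

play_rows([
  {"gripper": 0, "tx": 0, "ty": 0, "tz": 0, "rx": 0, "ry": 0, "rz": 0},
  {"gripper": 0, "tx": 0, "ty": 0, "tz": 15, "rx": 0, "ry": 0, "rz": 0},
  {"gripper": 0, "tx": 0, "ty": 0, "tz": 35, "rx": 0, "ry": 0, "rz": 0},
  {"gripper": 0, "tx": 0, "ty": 0, "tz": 65, "rx": 0, "ry": 0, "rz": 0},
  {"gripper": 0, "tx": 0, "ty": 0, "tz": 90, "rx": 0, "ry": 0, "rz": 0},
])

```text
time_s: 3.53
eef_pos: [444.7, -19.2, 131.1]
tcp_rot: [0.986, 0.168, -0.003, 0.001]
contact_force: [0.7, -0.9, -0.2]
opening: 12.9
```

play_rows([
  {"gripper": 0, "tx": 15, "ty": 12, "tz": 0, "rx": 0, "ry": 0, "rz": 0.12},
  {"gripper": 0, "tx": 30, "ty": 24, "tz": 0, "rx": 0, "ry": 0, "rz": 0.24},
  {"gripper": 0, "tx": 45, "ty": 36, "tz": 0, "rx": 0, "ry": 0, "rz": 0.36},
  {"gripper": 0, "tx": 60, "ty": 48, "tz": 0, "rx": 0, "ry": 0, "rz": 0.48},
  {"gripper": 0, "tx": 71, "ty": 60, "tz": 0, "rx": 0, "ry": 0, "rz": 0.6},
])

```text
time_s: 3.95
eef_pos: [516.6, 41.4, 130.8]
tcp_rot: [0.891, 0.454, -0.003, 0.002]
contact_force: [1.5, -0.3, -1.5]
opening: 13.0
```

play_rows([
  {"gripper": 0, "tx": 0, "ty": 0, "tz": 0, "rx": 0, "ry": 0, "rz": 0.12},
  {"gripper": 0, "tx": 0, "ty": 0, "tz": 0, "rx": 0, "ry": 0, "rz": 0.24},
  {"gripper": 0, "tx": 0, "ty": 0, "tz": 0, "rx": 0, "ry": 0, "rz": 0.36},
  {"gripper": 0, "tx": 0, "ty": 0, "tz": 0, "rx": 0, "ry": 0, "rz": 0.48},
  {"gripper": 0, "tx": 0, "ty": 0, "tz": 0, "rx": 0, "ry": 0, "rz": 0.6},
])

```text
time_s: 4.37
eef_pos: [516.5, 41.5, 130.4]
tcp_rot: [0.715, 0.699, -0.002, 0.002]
contact_force: [0.7, -1.9, -0.6]
opening: 13.1
```

play_rows([
  {"gripper": 0, "tx": 0, "ty": 0, "tz": 0, "rx": 0, "ry": 0, "rz": 0.12},
  {"gripper": 0, "tx": 0, "ty": 0, "tz": 0, "rx": 0, "ry": 0, "rz": 0.24},
  {"gripper": 0, "tx": 0, "ty": 0, "tz": 0, "rx": 0, "ry": 0, "rz": 0.36},
  {"gripper": 0, "tx": 0, "ty": 0, "tz": 0, "rx": 0, "ry": 0, "rz": 0.48},
  {"gripper": 0, "tx": 0, "ty": 0, "tz": 0, "rx": 0, "ry": 0, "rz": 0.6},
])

```text
time_s: 4.78
eef_pos: [516.3, 41.5, 130.0]
tcp_rot: [0.474, 0.881, -0.002, 0.002]
contact_force: [-0.6, 0.2, -1.6]
opening: 13.1
```

play_rows([
  {"gripper": 0, "tx": -1, "ty": -1, "tz": 0, "rx": 0, "ry": 0, "rz": 0.1},
  {"gripper": 0, "tx": -1, "ty": -1, "tz": -20, "rx": 0, "ry": 0, "rz": 0.194},
  {"gripper": 0, "tx": -1, "ty": -1, "tz": -45, "rx": 0, "ry": 0, "rz": 0.194},
  {"gripper": 0, "tx": -1, "ty": -1, "tz": -60, "rx": 0, "ry": 0, "rz": 0.194},
  {"gripper": 0, "tx": -1, "ty": -1, "tz": -64, "rx": 0, "ry": 0, "rz": 0.194},
])

```text
time_s: 5.2
eef_pos: [512.8, 40.6, 62.4]
tcp_rot: [0.386, 0.922, -0.003, -0.001]
contact_force: [-0.8, -0.4, -1.9]
opening: 13.1
```

```bash
python3 - <<'E'
from h import *
s=arm.sense();print(s['eef_pos'],s['tcp_rot'])
d=snap('top','t2.png'); e=snap('scene','s2.png')
a=d['image'][120:300,120:360]; b=e['image'][280:460,220:460]
cv2.imwrite('pics/c2.png',cv2.resize(np.hstack([a,b]),(800,300),interpolation=cv2.INTER_CUBIC))
E
```

```text
[512.76010104  40.62534298  62.3688934 ] [ 3.86039049e-01  9.22478428e-01 -2.65921894e-03 -5.75106859e-04]
```

View pics/c2.png

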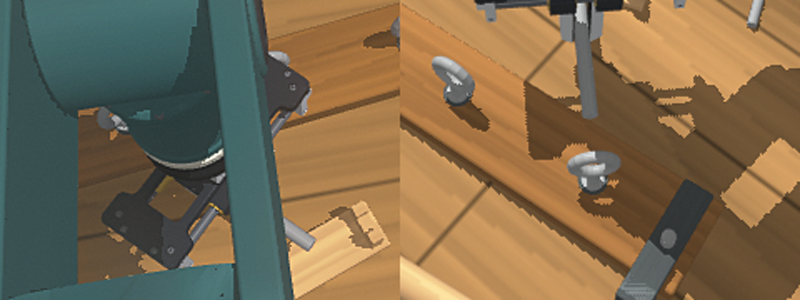

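```bash
cat > rel.py <<'E'
from h import *
import sys
zb=float(sys.argv[1]); s=arm.sense()
e=dict(np.load('/tmp/scene.npz')); W=pts(e); im=e['image'].astype(int); g=(im.max(2)-im.min(2)<40)
def box(c0,c1,r0,r1,lo,hi):
    m=np.zeros((480,640),bool); m[r0:r1,c0:c1]=1; return m&g&(W[...,2]>lo)&(W[...,2]<hi)
m=box(318,352,300,354,45,85)
v,u=np.nonzero(m); rows=[(u[v==r].mean()+.0,r) for r in range(310,346)]
A=np.array([ray(e,a,b,zb)[:2] for a,b in rows]); c=A.mean(0); d=np.linalg.svd(A-c)[2][0]; d*=np.sign(d[0])
print('tip row',v.max(),'bar z pct',np.percentile(W[m][:,2],[50,90,98]),'az',np.degrees(np.arctan2(d[1],d[0])))
m=box(310,365,362,410,48,95)
v,u=np.nonzero(m); P=W[m]
q=np.array([(u.min()+u.max())/2,(v.min()+v.max())/2]); L=ray(e,*q,62.)[:2]
el=cv2.fitEllipse(cv2.convexHull(np.c_[u,v].astype(np.int32))); L2=ray(e,*el[0],62.)[:2]
print('loop px',q,el,'L',L,L2,'zmax',P[:,2].max())
for l in(L,L2): print('lateral loop rel bar', (l-c)@[-d[1],d[0]],'along from TCP',(l-s['eef_pos'][:2])@d, 'TCP lateral',(s['eef_pos'][:2]-c)@[-d[1],d[0]])
t=ray(e,rows[-1][0],rows[-1][1],zb); print('tip-ish',t)
E
python3 rel.py 59
```

```text
tip row 351 bar z pct [65.72566053 67.88781776 69.41146688] az 44.35510903635091
loop px [336.  378.5] ((336.01531982421875, 378.1174621582031), (15.584166526794434, 32.68082046508789), 84.2139663696289) L [608.86865774 131.50193961] [608.43504896 131.1789121 ] zmax 89.1232719028826
lateral loop rel bar -0.6614036026566865 along from TCP 131.11330322112474 TCP lateral 0.38195666043428805
lateral loop rel bar -0.5892375858584169 along from TCP 130.57743438130987 TCP lateral 0.38195666043428805
tip-ish [572.59027074  96.80493482  59.        ]
```

The bar lines up with the loop to within 1 mm and 0.2°. It needs to rise 3 mm and then advance.

play_rows([
  {"gripper": 0, "tx": 2, "ty": 2, "tz": 3, "rx": 0, "ry": 0, "rz": 0},
  {"gripper": 0, "tx": 5, "ty": 5, "tz": 3, "rx": 0, "ry": 0, "rz": 0},
  {"gripper": 0, "tx": 9, "ty": 9, "tz": 3, "rx": 0, "ry": 0, "rz": 0},
  {"gripper": 0, "tx": 11, "ty": 11, "tz": 3, "rx": 0, "ry": 0, "rz": 0},
  {"gripper": 0, "tx": 11, "ty": 11, "tz": 3, "rx": 0, "ry": 0, "rz": 0},
])

```text
time_s: 5.72
eef_pos: [526.5, 52.2, 68.7]
tcp_rot: [0.386, 0.923, -0.001, 0.002]
contact_force: [-0.5, 0.2, -1.1]
opening: 13.0
```

play_rows([
  {"gripper": 0, "tx": 2, "ty": 2, "tz": -3.4, "rx": 0, "ry": 0, "rz": 0},
  {"gripper": 0, "tx": 5, "ty": 5, "tz": -3.4, "rx": 0, "ry": 0, "rz": 0},
  {"gripper": 0, "tx": 5, "ty": 5, "tz": -3.4, "rx": 0, "ry": 0, "rz": 0},
  {"gripper": 0, "tx": 5, "ty": 5, "tz": -3.4, "rx": 0, "ry": 0, "rz": 0},
  {"gripper": 0, "tx": 5, "ty": 5, "tz": -3.4, "rx": 0, "ry": 0, "rz": 0},
])

```text
time_s: 6.13
eef_pos: [531.4, 57.2, 65.1]
tcp_rot: [0.386, 0.923, -0.002, 0.002]
contact_force: [0.1, -0.1, -1.0]
opening: 13.0
```

```bash
python3 - <<'E'
from h import *
s=arm.sense();print(s['eef_pos'],s['tcp_rot'])
e=snap('scene','s3.png')
cv2.imwrite('pics/c3.png',cv2.resize(e['image'][300:420,260:420],(800,600),interpolation=cv2.INTER_CUBIC))
E
```

```text
[531.40887531  57.19937617  65.12768275] [ 0.38562575  0.92265179 -0.00161976  0.00195935]
```

View pics/c3.png

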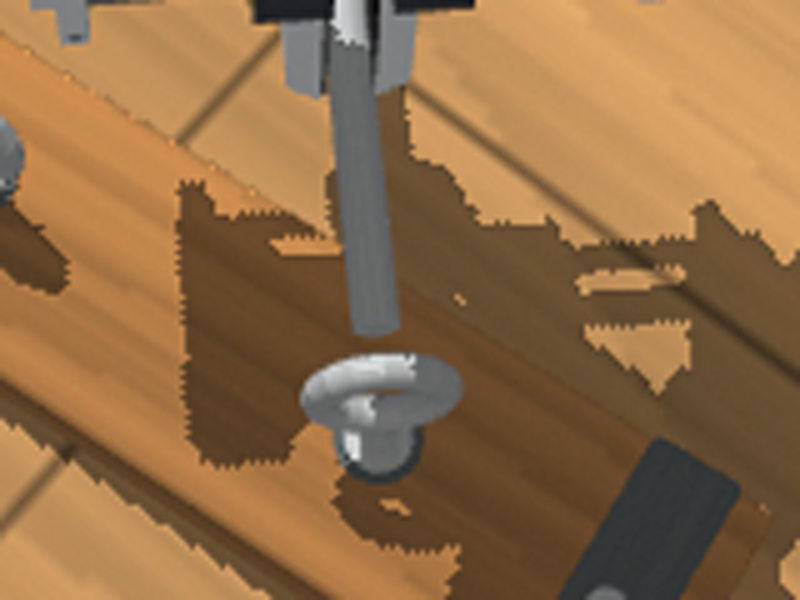

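The tip (crop 375,330) points straight at the loop centre (381,395), so I'll insert.

play_rows([
  {"gripper": 0, "tx": 4, "ty": 4, "tz": 0, "rx": 0, "ry": 0, "rz": 0},
  {"gripper": 0, "tx": 8, "ty": 8, "tz": 0, "rx": 0, "ry": 0, "rz": 0},
  {"gripper": 0, "tx": 12, "ty": 12, "tz": 0, "rx": 0, "ry": 0, "rz": 0},
  {"gripper": 0, "tx": 16, "ty": 16, "tz": 0, "rx": 0, "ry": 0, "rz": 0},
  {"gripper": 0, "tx": 18, "ty": 18, "tz": 0, "rx": 0, "ry": 0, "rz": 0},
])

```text
time_s: 6.6
eef_pos: [550.2, 75.9, 65.2]
tcp_rot: [0.385, 0.923, -0.001, 0.002]
contact_force: [1.0, -0.6, -2.1]
opening: 13.0
```

play_rows([
  {"gripper": 0, "tx": 4, "ty": 4, "tz": 0, "rx": 0, "ry": 0, "rz": 0},
  {"gripper": 0, "tx": 8, "ty": 8, "tz": 0, "rx": 0, "ry": 0, "rz": 0},
  {"gripper": 0, "tx": 12, "ty": 12, "tz": 0, "rx": 0, "ry": 0, "rz": 0},
  {"gripper": 0, "tx": 14, "ty": 14, "tz": 0, "rx": 0, "ry": 0, "rz": 0},
  {"gripper": 0, "tx": 14, "ty": 14, "tz": 0, "rx": 0, "ry": 0, "rz": 0},
])

```text
time_s: 7.02
eef_pos: [564.6, 90.4, 65.2]
tcp_rot: [0.385, 0.923, -0.001, 0.002]
contact_force: [0.1, -0.3, -1.3]
opening: 13.1
```

```bash
python3 - <<'E'
from h import *
s=arm.sense();print(s['eef_pos'],s['tcp_rot'],s['contact_force'])
e=snap('scene','s4.png')
cv2.imwrite('pics/c4.png',cv2.resize(e['image'][300:420,260:420],(800,600),interpolation=cv2.INTER_CUBIC))
# clamp height near the swung gripper
z=dict(np.load('/tmp/scene.npz')); W=pts(z); m=(W[...,0]>500)&(W[...,0]<650)&(W[...,1]>185)&(W[...,1]<260)&(W[...,2]>25)&(W[...,2]<120)
v,u=np.nonzero(m); print(np.nanmax(W[m][:,2]),W[m].min(0),W[m].max(0))
E
```

```text
[564.63646746  90.40328656  65.19296015] [ 0.38514277  0.9228533  -0.00130923  0.00226007] [ 0.12185279 -0.25007709 -1.26442141]
50.5560371709588 [557.14136384 186.06232988  25.00181418] [649.75528278 237.99619727  50.55603717]
```

View pics/c4.png

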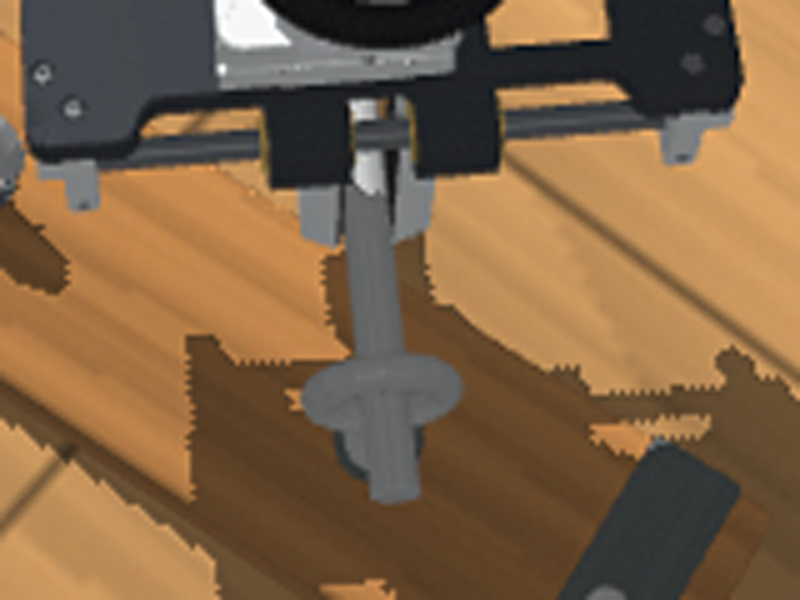

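The bar is through the loop with almost no contact force. Before swinging, I'll check the clamp height.

```bash
python3 - <<'E'
from h import *
z=dict(np.load('/tmp/scene.npz')); W=pts(z); a=np.radians(6.3); L=np.array([608.2,131.8])
D=W[...,:2]-L; lx=D@[np.cos(a),np.sin(a)]; ly=D@[-np.sin(a),np.cos(a)]
m=(abs(lx)<60)&(ly>35)&(ly<110)&(W[...,2]>28)&(W[...,2]<70)
P=np.c_[lx[m],ly[m],W[m][:,2]]
for y in range(40,110,6):
    q=P[(P[:,1]>=y)&(P[:,1]<y+6)]
    if len(q): print(y,len(q),'lx',q[:,0].min().round(),q[:,0].max().round(),'z med,max',np.median(q[:,2]).round(),q[:,2].max().round())
th=np.radians
L=np.array([608.2,131.8])
for i,az in enumerate(np.arange(43.5,-47,-6.5)):
    R=max(60-2*i,47); p=L-R*np.array([np.cos(th(az)),np.sin(th(az))]); print(i,az,R,p.round(1),(p-[564.6,90.4]).round(1),'rz',round(-th(6.5)*i,3))
E
```

```text
64 242 lx -43.0 60.0 z med,max 33.0 37.0
70 318 lx -42.0 60.0 z med,max 33.0 51.0
76 334 lx -42.0 60.0 z med,max 33.0 49.0
82 335 lx -42.0 60.0 z med,max 33.0 49.0
88 310 lx -41.0 59.0 z med,max 33.0 37.0
0 43.5 60 [564.7  90.5] [0.1 0.1] rz -0.0
1 37.0 58 [561.9  96.9] [-2.7  6.5] rz -0.113
2 30.5 56 [559.9 103.4] [-4.7 13. ] rz -0.227
3 24.0 54 [558.9 109.8] [-5.7 19.4] rz -0.34
4 17.5 52 [558.6 116.2] [-6.  25.8] rz -0.454
5 11.0 50 [559.1 122.3] [-5.5 31.9] rz -0.567
6 4.5 48 [560.3 128. ] [-4.3 37.6] rz -0.681
7 -2.0 47 [561.2 133.4] [-3.4 43. ] rz -0.794
8 -8.5 47 [561.7 138.7] [-2.9 48.3] rz -0.908
9 -15.0 47 [562.8 144. ] [-1.8 53.6] rz -1.021
10 -21.5 47 [564.5 149. ] [-0.1 58.6] rz -1.134
11 -28.0 47 [566.7 153.9] [ 2.1 63.5] rz -1.248
12 -34.5 47 [569.5 158.4] [ 4.9 68. ] rz -1.361
13 -41.0 47 [572.7 162.6] [ 8.1 72.2] rz -1.475
```

play_rows([
  {"gripper": 0, "tx": -2.7, "ty": 6.5, "tz": 0, "rx": 0, "ry": 0, "rz": -0.113},
  {"gripper": 0, "tx": -4.7, "ty": 13, "tz": 0, "rx": 0, "ry": 0, "rz": -0.227},
  {"gripper": 0, "tx": -5.7, "ty": 19.4, "tz": 0, "rx": 0, "ry": 0, "rz": -0.34},
  {"gripper": 0, "tx": -6, "ty": 25.8, "tz": 0, "rx": 0, "ry": 0, "rz": -0.454},
  {"gripper": 0, "tx": -6, "ty": 25.8, "tz": 0, "rx": 0, "ry": 0, "rz": -0.454},
])

```text
time_s: 7.48
eef_pos: [558.0, 116.7, 65.1]
tcp_rot: [0.583, 0.812, -0.002, 0.001]
contact_force: [1.0, 0.4, -1.5]
opening: 13.1
```

play_rows([
  {"gripper": 0, "tx": 1, "ty": 5.6, "tz": 0, "rx": 0, "ry": 0, "rz": -0.113},
  {"gripper": 0, "tx": 2.3, "ty": 11.3, "tz": 0, "rx": 0, "ry": 0, "rz": -0.227},
  {"gripper": 0, "tx": 3.2, "ty": 16.7, "tz": 0, "rx": 0, "ry": 0, "rz": -0.34},
  {"gripper": 0, "tx": 3.7, "ty": 22, "tz": 0, "rx": 0, "ry": 0, "rz": -0.454},
  {"gripper": 0, "tx": 3.7, "ty": 22, "tz": 0, "rx": 0, "ry": 0, "rz": -0.454},
])

```text
time_s: 7.9
eef_pos: [561.6, 138.3, 65.1]
tcp_rot: [0.751, 0.661, -0.003, 0.001]
contact_force: [0.2, -1.5, -0.7]
opening: 13.1
```

```bash
python3 - <<'E'
from h import *
s=arm.sense();print(s['eef_pos'],s['tcp_rot'],s['contact_force'],s['torque'])
e=snap('scene','s5.png')
cv2.imwrite('pics/c5.png',cv2.resize(e['image'][300:420,260:420],(800,600),interpolation=cv2.INTER_CUBIC))
E
```

```text
[561.64548721 138.30311084  65.05053978] [ 0.75081748  0.66050322 -0.00256555  0.00142197] [ 0.18848266 -1.48252737 -0.7391174 ] [-0.14449085 -0.03892628  0.03308271]
```

View pics/c5.png

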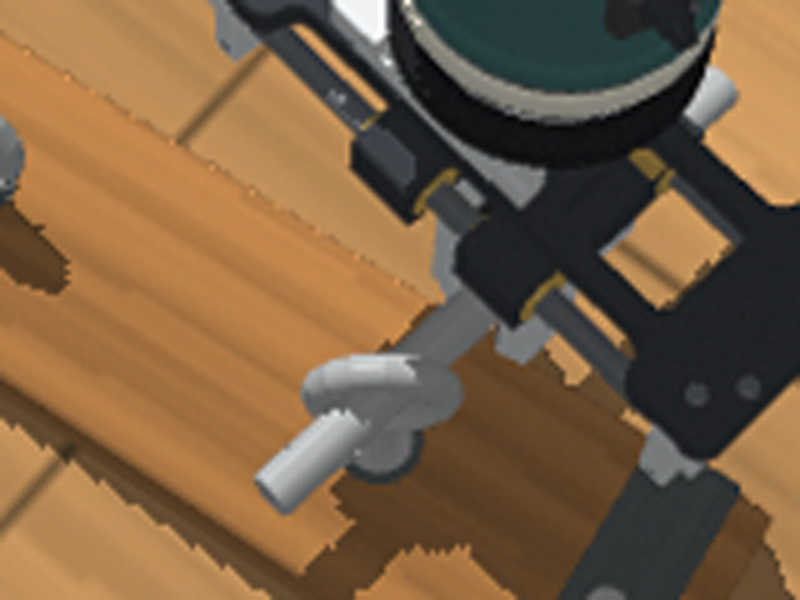

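play_rows([
  {"gripper": 0, "tx": 1.2, "ty": 5.7, "tz": 0, "rx": 0, "ry": 0, "rz": -0.113},
  {"gripper": 0, "tx": 2.9, "ty": 10.7, "tz": 0, "rx": 0, "ry": 0, "rz": -0.227},
  {"gripper": 0, "tx": 5.1, "ty": 15.6, "tz": 0, "rx": 0, "ry": 0, "rz": -0.34},
  {"gripper": 0, "tx": 7.9, "ty": 20.1, "tz": 0, "rx": 0, "ry": 0, "rz": -0.454},
  {"gripper": 0, "tx": 7.9, "ty": 20.1, "tz": 0, "rx": 0, "ry": 0, "rz": -0.454},
])

```text
time_s: 8.37
eef_pos: [569.1, 157.8, 64.9]
tcp_rot: [0.879, 0.477, -0.004, 0.001]
contact_force: [-2.2, -0.8, -0.3]
opening: 13.1
```

```bash
cat > eye.py <<'E'
from h import *
import sys
f=sys.argv[1]
s=arm.sense();print(s['eef_pos'],s['tcp_rot'],s['contact_force'],s['torque'])
e=snap('scene',f's{f}.png'); W=pts(e); im=e['image'].astype(int); g=(im.max(2)-im.min(2)<40)
for u,v in ((337,381),(252,327)):
  for lo in (74,79):
    m=np.zeros((480,640),bool); m[v-30:v+30,u-28:u+28]=1; m&=g&(W[...,2]>lo)&(W[...,2]<95)
    P=W[m][:,:2]; P=P-P.mean(0); a=np.linalg.svd(P)[2][0]; print(len(P),'ang',np.degrees(np.arctan2(a[1],a[0]))%180)
cv2.imwrite(f'pics/c{f}.png',cv2.resize(e['image'][300:420,260:420],(800,600),interpolation=cv2.INTER_CUBIC))
E
python3 eye.py 6
```

```text
[569.10866058 157.83260629  64.91752314] [ 8.78858685e-01  4.77068111e-01 -3.59111622e-03  7.30469886e-04] [-2.23715481 -0.80256043 -0.28854801] [-0.21381515  0.32047424 -0.05695068]
200 ang 104.24813634672343
144 ang 103.95091070489167
170 ang 98.10320033697762
129 ang 97.40347952796084
```

View pics/c6.png

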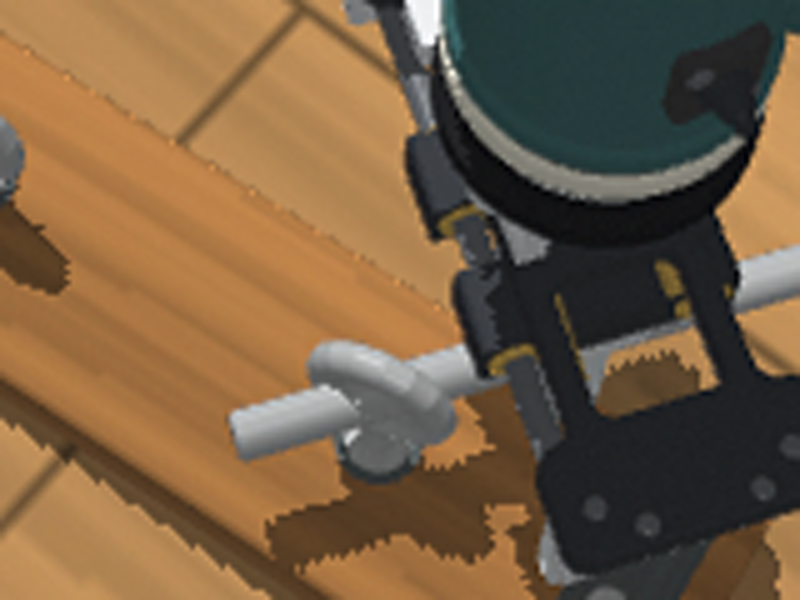

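The eye is now 6.3° short (104.1° against 97.8°), so one more step of the same size is needed.

play_rows([
  {"gripper": 0, "tx": 1.7, "ty": 2.2, "tz": 0, "rx": 0, "ry": 0, "rz": -0.06},
  {"gripper": 0, "tx": 3.5, "ty": 4.3, "tz": 0, "rx": 0, "ry": 0, "rz": -0.12},
  {"gripper": 0, "tx": 3.5, "ty": 4.3, "tz": 0, "rx": 0, "ry": 0, "rz": -0.12},
  {"gripper": 0, "tx": 3.5, "ty": 4.3, "tz": 0, "rx": 0, "ry": 0, "rz": -0.12},
])

```text
time_s: 8.75
eef_pos: [572.1, 161.7, 64.8]
tcp_rot: [0.904, 0.427, -0.004, 0.0]
contact_force: [-1.8, -0.2, 0.1]
opening: 13.7
```

```bash
python3 eye.py 7
```

```text
[572.10789576 161.6943745   64.80063651] [ 9.04220461e-01  4.27047888e-01 -3.92008759e-03  3.03205682e-04] [-1.82107189 -0.15151149  0.13545219] [-0.00926167  0.36168046 -0.03203707]
197 ang 98.33835996398973
148 ang 97.64166362111986
171 ang 97.59202665495707
126 ang 95.65770917381613
```

It is in line within about 1°. A full opening would reach the clamp bolt near (600,208), so I'll open only to about 33 mm and then lift.

play_rows([
  {"gripper": 0.35, "tx": 0, "ty": 0, "tz": 0, "rx": 0, "ry": 0, "rz": 0},
  {"gripper": 0.35, "tx": 0, "ty": 0, "tz": 0, "rx": 0, "ry": 0, "rz": 0},
  {"gripper": 0.35, "tx": 0, "ty": 0, "tz": 0, "rx": 0, "ry": 0, "rz": 0},
  {"gripper": 0.35, "tx": 0, "ty": 0, "tz": 0, "rx": 0, "ry": 0, "rz": 0},
  {"gripper": 0.35, "tx": 0, "ty": 0, "tz": 0, "rx": 0, "ry": 0, "rz": 0},
])

```text
time_s: 9.22
eef_pos: [572.6, 161.8, 65.2]
tcp_rot: [0.904, 0.427, -0.003, 0.0]
contact_force: [-1.1, 0.8, 0.3]
opening: 32.8
```

```bash
python3 eye.py 8
```

```text
[572.57205928 161.82115609  65.16701906] [ 9.04303110e-01  4.26878325e-01 -3.25893336e-03  4.00745162e-04] [-1.14976395  0.7552565   0.32671103] [-0.03021702 -0.02923716  0.03750382]
318 ang 140.0123286113467
177 ang 138.20637140968455
168 ang 98.47046608361443
124 ang 97.91836546409179
```

View pics/c8.png

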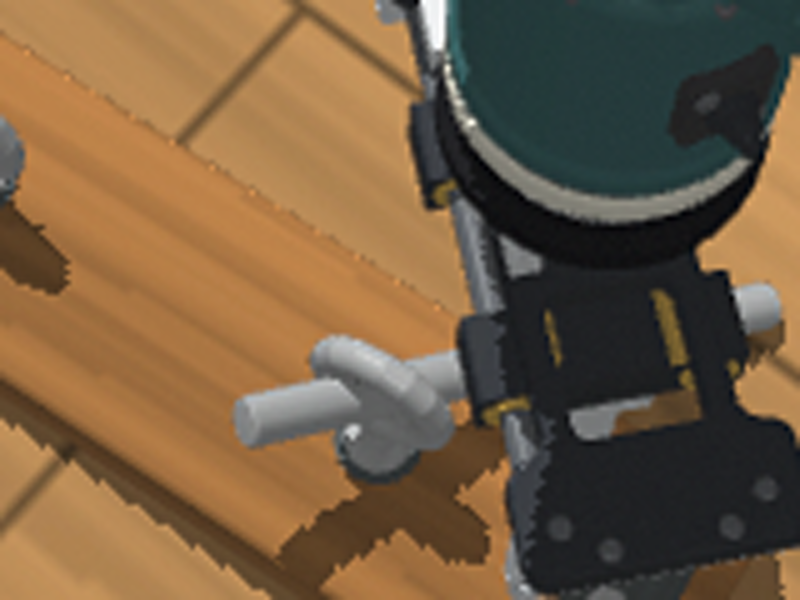

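The bar has dropped and rests tilted in the loop, and the loop looks unchanged. The raised bar tip spoils this angle reading. Lifting clear.

play_rows([
  {"gripper": 0.35, "tx": 0, "ty": 0, "tz": 10, "rx": 0, "ry": 0, "rz": 0},
  {"gripper": 0.35, "tx": 0, "ty": 0, "tz": 30, "rx": 0, "ry": 0, "rz": 0},
  {"gripper": 0.35, "tx": 0, "ty": 0, "tz": 60, "rx": 0, "ry": 0, "rz": 0},
  {"gripper": 0.35, "tx": 0, "ty": 0, "tz": 95, "rx": 0, "ry": 0, "rz": 0},
  {"gripper": 0.35, "tx": -20, "ty": 0, "tz": 120, "rx": 0, "ry": 0, "rz": 0},
])

```text
time_s: 9.68
eef_pos: [555.1, 161.7, 188.6]
tcp_rot: [0.904, 0.426, -0.001, 0.001]
contact_force: [-0.6, 0.4, -0.2]
opening: 33.1
```

play_rows([
  {"gripper": 0.35, "tx": -40, "ty": 0, "tz": 10, "rx": 0, "ry": 0, "rz": 0},
  {"gripper": 0.35, "tx": -80, "ty": 0, "tz": 10, "rx": 0, "ry": 0, "rz": 0},
  {"gripper": 0.35, "tx": -120, "ty": 0, "tz": 10, "rx": 0, "ry": 0, "rz": 0},
  {"gripper": 0.35, "tx": -120, "ty": 0, "tz": 10, "rx": 0, "ry": 0, "rz": 0},
  {"gripper": 0.35, "tx": -120, "ty": 0, "tz": 10, "rx": 0, "ry": 0, "rz": 0},
])

```text
time_s: 10.1
eef_pos: [433.6, 161.8, 199.6]
tcp_rot: [0.904, 0.427, 0.0, 0.001]
contact_force: [-0.2, 0.4, 0.6]
opening: 32.6
```

```bash
python3 - <<'E'
from h import *
e=snap('scene','s9.png');W=pts(e); im=e['image'].astype(int); g=(im.max(2)-im.min(2)<40)
# loop points: exclude a 12 mm half-width band along the bar
L=np.array([608.2,131.8])
for c in(L,np.array([624.,-12.])):
    D=W[...,:2]-c; b=np.radians(-39)
    for lo in(66,72,78):
        m=g&(np.hypot(D[...,0],D[...,1])<32)&(W[...,2]>lo)&(W[...,2]<95)&~((D@[np.cos(b),np.sin(b)]>16)&(abs(D@[-np.sin(b),np.cos(b)])<14))
        P=D[m];P=P-P.mean(0);a=np.linalg.svd(P)[2][0];print(lo,len(P),np.degrees(np.arctan2(a[1],a[0]))%180)
t=snap('top','t9.png')['image']
cv2.imwrite('pics/c9.png',np.hstack([cv2.resize(e['image'][290:430,230:430],(400,280)),cv2.resize(t[100:240,120:320],(400,280))]))
print(arm.sense()['contact_force'])
E
```

```text
66 294 103.55728321850938
72 215 98.88774946522669
78 167 99.12468627433438
66 199 97.30444503786495
72 178 98.11700194168573
78 131 98.3375007186252
[-0.42999317 -0.13913225  0.0921606 ]
```

View pics/c9.png

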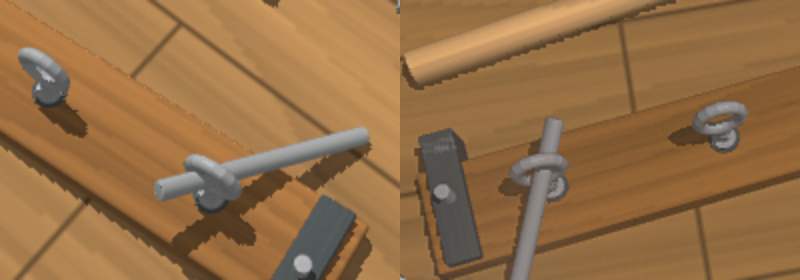

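The bar lies in the loop. In the top view (crop 540,168) the loop looks a little flatter than its neighbour, so I'll cross-check the angle from that view.

```bash
python3 - <<'E'
from h import *
e=dict(np.load('/tmp/top.npz'));W=pts(e); im=e['image'].astype(int); g=(im.max(2)-im.min(2)<40)
for c in((606.,131.3),(621.5,-12.)):
    D=W[...,:2]-c
    for lo in(70,76,80):
        m=g&(np.hypot(D[...,0],D[...,1])<32)&(W[...,2]>lo)&(W[...,2]<95)
        b=np.radians(-39); m&=~(D@[np.cos(b),np.sin(b)]>10)
        P=D[m];P=P-P.mean(0);a=np.linalg.svd(P)[2][0];print(lo,len(P),np.degrees(np.arctan2(a[1],a[0]))%180,np.ptp(P@a))
cv2.imwrite('pics/c10.png',cv2.resize(e['image'][140:215,150:310],(800,375),interpolation=cv2.INTER_CUBIC))
E
```

```text
70 150 96.61376814243617 36.48311803212145
76 129 96.0861745577042 32.22257101368924
80 93 94.8509817443019 27.981003164327305
70 145 94.74298879829516 37.67567074377264
76 116 94.96249897702626 32.93230522884128
80 91 97.08078194730408 26.996246546778455
```

View pics/c10.png

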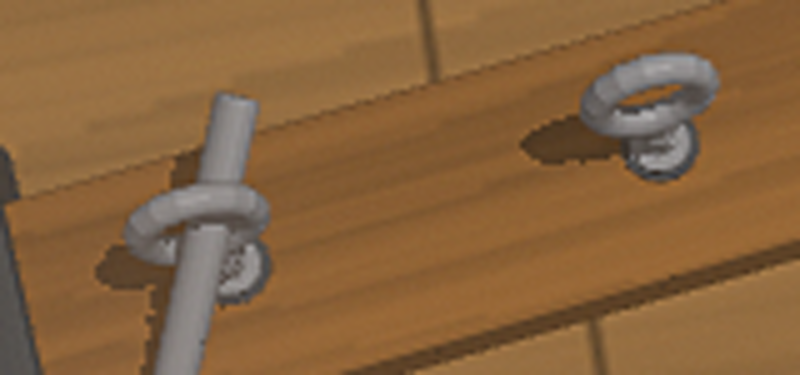

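Both views put the eye within about 1° of its neighbour, the bar lies in the loop, and the robot is clear.

```bash
python3 -c "
from bench import order; print(order.hand_in())"
```

```text
the job is handed in; nothing more can be done
None
```

The askew eye is now in line with its neighbours, and the job is handed in; no verdict was reported. I took the steel bar from its rest and slid it about 30 mm past the middle of the askew eye's loop (the eye at the +y end of the rail). I then swung it clockwise until the eye had turned about 0.67 rad, and let go. The run took about 10 s of the 48 s allowed.

- **Eye angle:** the last checks put the eye within about 1° of its neighbour in both views. The scene view read 98.9–99.1° against 98.1–98.3°, and the top view about 96° against 95–97°.
- **Bar and arm:** the bar lies tilted in the loop, and the gripper is well clear with almost no force on it.
- **Readings that disagreed:** one angle reading just after release (about 140°) and one low-cut fit (103.6°) were off. I put this down to the bar's raised tip being counted as part of the loop, and discarded both.
- **Gripper opening:** I opened it only to about 33 mm when letting go, because a full opening would have hit the clamp bolt.

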